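Put a sample tin in the moist box and work its sticky cover shut

ROBOT

A 6-joint arm with a two-finger parallel gripper is mounted at the origin on a cart in front of the work surface, level with it; the furniture and walls round the work are solid. World frame = base frame: x ahead of the robot, y to its left, z up, the work surface at z = 0. Lengths are in m, angles in rad, forces in N, time in s.
With the tool pointing down it reaches from about 0.3 to 0.775 m from the base axis. Payload 14.6 kg.
Tool frame: the origin (TCP) lies on the mounting face of the last link; the fingertips stand 199 mm ahead of it and the grasp point (between the pads) lies 180 mm ahead of it; z points along the fingers, y is the direction in which the jaws open and shut (so a half turn about z gives the same grasp; the last joint's range is limited). The gripper opens to 94 mm and grips with 3 to 60 N. Pads are 16 mm wide; open, the fingers measure 119 mm over their backs; the gripper's body (75 mm by 177 mm) begins 78 mm behind the grasp point.
Start: joints at [-1.175, 0.3, 1.521, -0, 1.321, -0.067], TCP at [0.246, -0.492, 0.405] pointing down, gripper open.
Joint ranges: [-3.03, 3.03], [-0.79, 2.21], [0.23, 2.52], [-1.04, 4.18], [0, 3.07], [-2.55, 2.55]. Speed limits (rad/s): [2.22, 2.22, 2.57, 3.14, 3.14, 3.14].

INTERFACE

Orientations are given as [roll, pitch, yaw] about the fixed x, y, z axes, in that order (R = Rz(yaw) Ry(pitch) Rx(roll)).
In Python, from station import sensors, vision, job gives the robot as it stands. The module is installed in compiled form; this text tells all that it offers.
- The arm moves only by the tool arm_command, never from a script. Its argument "plan" is one flat list of numbers, 5 for each row, row after row: the closure, from -1 (fully open) to 1 (shut), so that 0 is half open, then the shift along the world's x, y, z scaled (see below), then the turn about the world's z scaled (see below). A call has 1 to 20 rows; each row is the pose to reach, as a shift and turn from the pose commanded when the call began; what a row does not reach only later rows make up. The controller multiplies each number of a shift by 400 mm and each number of a turn by 120 degrees. A row lasts 1/10 s, in which the tool goes at most 50 mm and 8.59 degrees, less where a joint would pass 70% of its speed; a pose out of reach is approached as far as the arm can. A call with a number of a shift or a turn outside -1 to 1 is refused whole. A call with a gripper value outside its range is refused whole. The fingers move at their own pace and stop on an object; "newtons" is the grip in N (left out, the last holds). Time passes only in rows, so rows that repeat a pose let the fingers close. It gives the time, the measured TCP pose, the force and the opening at its end, in the units of the state.
- sensors.get_obs(): the state, without advancing time (a new reading comes with each control period).
- vision.camera(name): name is "scene" or "side" or "wrist"; returns the picture (420x560x3 uint8, blue, green, red); there is no depth.
- vision.camera_params(name): a dict with "intrinsics" (3x3 intrinsics, pixels), "rvec" (rotation vector, rad) and "tvec" (3), from world to camera coordinates, as OpenCV has them. Camera axes: x right, y down, z forward; pixel columns grow to the right and rows downward; lengths in m; the calibration is good to about 2 mm. A picture is of the moment at which its call begins: read the wrist's pose just before it. camera_params takes no time and is no camera call; for the wrist camera it gives the pose at the moment of the call.
- job.hand_in(): hands the job in, once; it reports no verdict.
Trained networks look in the newest picture that a camera, given by its name, has taken for a name from the list of things; names that differ only in an ending like _2 or _b are one class to them, and where a whole thing is asked for, a point or a joint stands for the part that bears it (a point fixed in the world has none). Each returns a list of dicts, best first, with "confidence" (0 to 1); they miss things now and then, are a little off and sometimes report something else, mostly with a low value. They report only what shows in the picture. A call takes as long as a camera call. They do not tell look-alikes from the thing itself.
- vision.search_frame(name, camera): "at" ([row, column] in pixels, amid what is visible of it).
- vision.silhouettes(name, camera): "mask" (420x560 bool, what is visible of it) and "at" ([row, column] in pixels, amid what is visible of it).
- vision.pinpoint(name, camera): "at" ([row, column] in pixels: a listed point, or the origin of a listed thing).
The state is a dict: "time_s": time; "qpos": joint angles; "joint_vel": joint speeds; "tau": joint torques, N m; "ee_pos": TCP position; "eef_rot": TCP orientation; "force": force on the tool from outside, world axes, zero at the start; "moment": the same for the moment, N m; "grip_width": finger opening in m.
Only numpy, scipy, OpenCV 4.12 (cv2) and the standard library are available. Lean on these libraries where they do the work, as an engineer would, in place of code of your own. Each camera call takes 0.05 s, during which the arm holds its last target.

TASK

Stand the moisture tin from the bench on the free rubber pad in the moist box, keeping it upright, and then slide the box's cover fully shut, square against the front wall at both ends. The cover sits loosely in sticky tracks and jams when it goes crooked, so ease it shut with short pulls at its left and right knob in turn. Leave the tin that is already in the box on its pad.

Things in the scene. Friction and masses are not known exactly. Their poses are not given: they have to be found in the camera images.
- tin: the tin to be stored: closed plain aluminium moisture tin, 61 mm diameter, 34 mm high, about 0.12 kg, standing on the bench to the left of the box. Origin: centre of its underside, z up.
- moist_box: fixed low grey chest, 288 mm long (its x, away from the robot), 286 mm wide, 68 mm high. Origin: centre of its underside; x to its rear, y to its left, z up. Interior 230 mm wide, floor at z = 0.006. Tracks left and right (y = +-0.115 to +-0.135, ledge at z = 0.052) carry the cover, held down by metal lips (y = +-0.120 to +-0.143, top z = 0.068).
- pad_free: the empty one of two round black rubber pads on the floor of the box, 68 mm diameter, 3 mm thick, its top 9 mm above the bench; pads are 44 mm behind the front wall's inner face and 52 mm left or right of the middle, and which of them is free varies. Origin: centre of its underside (z = 0.006).
- stored_tin: a like tin, 59 mm diameter, 36 mm high, already standing on the other pad. Origin: centre of its underside.
- cover: loose sliding cover: clear plate in a flat aluminium frame, 173 mm long (x), 224 mm wide (y), about 0.5 kg, on two white shoes 60 mm long. Underside 52 mm, frame top 61 mm above the bench. Origin: centre of its underside; axes like the box's when square. Shut: front edge on the front wall, x = -0.0495 in the box's frame. 4 mm side play; at about 0.07 rad of turn the shoes wedge. Drag 3 to 7 N.
- knob_left (a point): centre of the top of the cover's left (+y) black knob: upright cylinder, 18 mm diameter, 33 mm high, 48 mm behind the cover's front edge, 95 mm left of its middle; top 94 mm above the bench. Smooth; pinch it or push it from behind. Shut: x = -0.088 in the box's frame. It jams when one knob leads the other by about 13 mm; pulling the lagging one frees it.
- knob_right (a point): the same for the right (-y) knob, 95 mm right of the middle of the cover. Shut: x = -0.088 in the box's frame.
- front_stop (a point): on the box: middle of the inner face of its front wall, at the wall's top (z = 0.064), box frame x = -0.136; the wall is 8 mm thick. At the start the box is open for 80 to 98 mm behind it.
- deck_edge (a point): on the box: middle of the front edge of the fixed deck that covers the rear half, box frame x = 0.029, z = 0.071; the cover runs in beneath it, and a filler cap on it reaches z = 0.079.
- pad_used: the other pad, same size and height, on which the stored tin stands. Origin: centre of its underside.
- tray_stack: obstacle, not handled: a fixed tall stack of bowl-filled trays right of the box, spanning about x = 0.40 to 0.72, y = -0.33 to -0.10 and up to 330 mm above the bench; go round it or pass above it. Origin: middle of its underside.
Things that resemble listed ones, but are neither listed nor needed, are in the scene too. Leave any orange look-alike of the tin alone.

How it is judged:
On the way, in this order (a step that is already met when the one before it is completed fails the run):
1. the tin stands upright on the free pad (horizontal distance between tin and pad_free below 0.013 m and z of tin in the frame of moist_box below 0.012 m and angle between tin's own z axis and vertical below 0.1 rad), for 0.2 s.
2. the cover is fully shut at both ends (x of each of knob_left, knob_right in the frame of moist_box below -0.084 m), for 0.2 s.
At the end, for the whole second after the job is handed in: The cover lies flat in its tracks, both knobs within 4 mm of their shut position; the tin stands upright on the pad that was free (centres within 13 mm), the stored tin upright on its own pad (within 13 mm); everything at rest (all of step 1 and all of step 2 and z of cover in the frame of moist_box below 0.056 m and angle between cover's own z axis and vertical below 0.05 rad and linear speed of cover below 0.02 m/s and horizontal distance between stored_tin and pad_used below 0.013 m and angle between stored_tin's own z axis and vertical below 0.1 rad); the robot touches nothing.
It fails at once if the tin is tipped over (angle between tin's own z axis and vertical above 0.6 rad).
It fails at once if the stored tin is tipped or taken out (angle between stored_tin's own z axis and vertical above 0.5 rad or distance of stored_tin from where it was at the start of the episode above 0.03 m).
It also fails if it takes over 72 s, if anything falls off the work surface, if the arm or the gripper's body presses on something with over 40 N, if the wrist force passes 120 N, or if a joint passes its speed limit or range.

## Working session

There is one attempt and no reset: what is moved stays moved. The work goes in short steps, Python scripts to look and compute and a tool call to move; the robot and the scene stay as the last step left them, time stands still between calls to the robot, and variables do not carry over. Pictures are saved under pics/ and viewed, and the job is handed in when it is done.

Besides the shell and the picture viewer there is one more tool, called after "Emit:" as name(argument=value, ...) on one line, values as JSON. arm_command: Moves the arm, as the interface text tells. Its arguments: {"type":"object","properties":{"plan":{"type":"array"},"newtons":{"type":"number"}},"required":["plan"]}

```bash
mkdir -p pics; cat > h.py <<'E'
import numpy as np, cv2
from station import sensors, vision, job
def P(c):
    p=vision.camera_params(c); return np.array(p["intrinsics"],float),cv2.Rodrigues(np.array(p["rvec"],float))[0],np.array(p["tvec"],float).ravel()
def ray(c,at,p=None):
    K,R,t=p or P(c); d=R.T@np.linalg.inv(K)@np.array([at[1],at[0],1.]); return -R.T@t,d
def onz(c,at,z,p=None):
    o,d=ray(c,at,p); return o+d*(z-o[2])/d[2]
def proj(c,X,p=None):
    K,R,t=p or P(c); q=K@(R@np.array(X)+t); return q[1]/q[2],q[0]/q[2]
def tri(obs):
    A=np.zeros((3,3));b=np.zeros(3)
    for o,d in obs:
        d=d/np.linalg.norm(d);M=np.eye(3)-np.outer(d,d);A+=M;b+=M@o
    return np.linalg.solve(A,b)
E
python3 - <<'E'
from h import *
np.set_printoptions(precision=3,suppress=True)
print(sensors.get_obs())
for c in("scene","side","wrist"):
    im=vision.camera(c);cv2.imwrite(f"pics/a_{c}.png",im)
    K,R,t=P(c);print(c,-R.T@t,K[0,0])
z={"tin":0,"pad_free":.006,"stored_tin":0.009,"knob_left":.094,"knob_right":.094,"front_stop":.064,"deck_edge":.071,"moist_box":0}
for n in z:
  for c in("scene","side"):
    for r in vision.pinpoint(n,c)[:3]: print(n,c,np.array(r["at"]),round(r["confidence"],2),onz(c,r["at"],z[n]))
E
```

```text
{'time_s': 0.0, 'qpos': array([-1.175,  0.3  ,  1.522, -0.   ,  1.321, -0.067]), 'joint_vel': array([-0.001, -0.001,  0.002, -0.001,  0.002, -0.   ]), 'tau': array([ -0.   , -53.18 , -35.274,   0.071,   0.024,  -0.   ]), 'ee_pos': array([ 0.246, -0.492,  0.404]), 'eef_rot': array([-3.14 , -0.   ,  0.463]), 'force': array([ 0.253, -0.253, -0.786]), 'moment': array([ 0.035, -0.012, -0.006]), 'grip_width': 0.09371751008363216}
scene [-0.48   0.654  0.934] 504.0691961232973
side [0.227 0.825 0.801] 484.18116578694907
wrist [ 0.305 -0.462  0.383] 372.35667811880563
tin scene [258.  194.8] 0.69 [ 0.545  0.359 -0.   ]
tin scene [302.4 212.1] 0.57 [ 0.369  0.385 -0.   ]
tin side [321.  227.4] 0.74 [0.538 0.356 0.   ]
tin side [367.8 304.2] 0.73 [0.364 0.388 0.   ]
pad_free scene [221.1 292. ] 0.43 [0.538 0.051 0.006]
pad_free side [219.4 287.2] 0.84 [0.543 0.048 0.006]
pad_free side [220.7 293.7] 0.63 [0.527 0.046 0.006]
stored_tin scene [217.1 289.8] 0.74 [0.555 0.048 0.009]
stored_tin scene [227.1 259.4] 0.48 [0.561 0.149 0.009]
stored_tin side [247.1 269.8] 0.72 [0.542 0.15  0.009]
knob_left scene [193.  235.9] 0.67 [0.642 0.179 0.094]
knob_left scene [188.  259.6] 0.21 [0.628 0.108 0.094]
knob_left side [219.1 219.3] 0.67 [0.639 0.193 0.094]
knob_right scene [174.9 288. ] 0.85 [ 0.645 -0.     0.094]
knob_right side [165.5 256.6] 0.75 [ 0.65  -0.008  0.094]
front_stop scene [215.  286.5] 0.89 [0.507 0.087 0.064]
front_stop side [218.4 295.5] 0.96 [0.505 0.094 0.064]
deck_edge scene [186.  257.9] 0.59 [0.671 0.092 0.071]
deck_edge scene [212.6 285.8] 0.55 [0.51  0.088 0.071]
deck_edge side [197.8 233.1] 0.8 [0.659 0.097 0.071]
deck_edge side [222.1 245.6] 0.62 [0.596 0.157 0.071]
moist_box scene [211.6 262.8] 0.71 [0.633 0.099 0.   ]
moist_box side [225.3 247.7] 0.79 [0.623 0.1   0.   ]
```

View pics/a_scene.png

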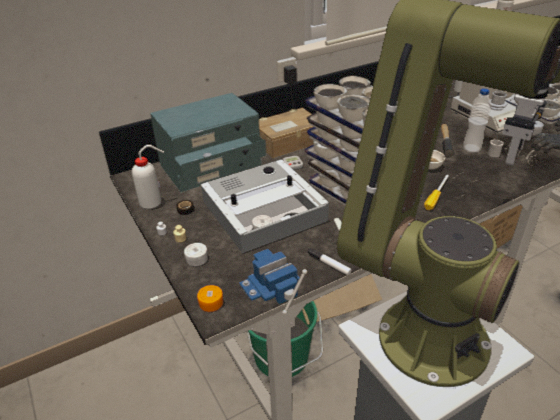

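View pics/a_side.png

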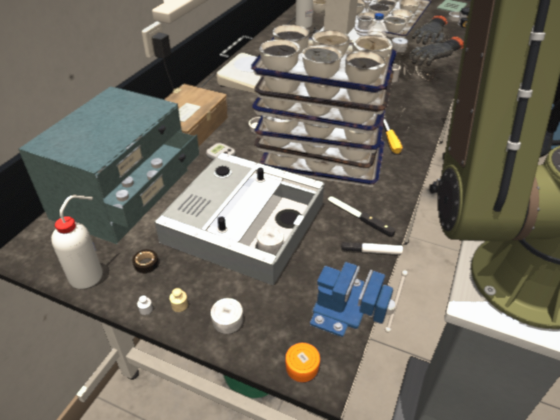

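```bash
python3 - <<'E'
import cv2,numpy as np
a=cv2.imread("pics/a_scene.png")[170:330,150:330];b=cv2.imread("pics/a_side.png")[150:390,180:340]
a=cv2.resize(a,None,fx=2.2,fy=2.2,interpolation=2);b=cv2.resize(b,None,fx=2.3,fy=2.3,interpolation=2)
o=np.zeros((560,800,3),np.uint8);o[:a.shape[0],:a.shape[1]]=a;o[:b.shape[0],400:400+b.shape[1]]=b
cv2.imwrite("pics/a_crop.png",o)
E
```

```text
(no output)
```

View pics/a_crop.png

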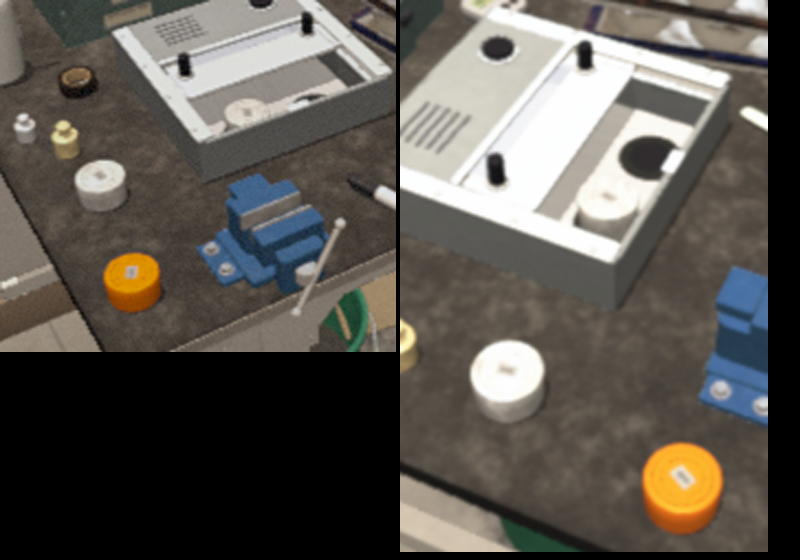

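The picture candidates for the tin are the plain grey one at scene (254,196) / side (316,227) and the orange one at scene (298,210) / side (362,303). The grey one is plain aluminium, so it is the tin. The orange one is the look-alike. The free pad is the right one, black at side (218,288). The stored tin stands on the left pad. I'll swing round in front of the tray stack.

Emit:
arm_command(plan=[-1,0.1,0.9,0.1,-0.2,-1,0.1,0.9,0.1,-0.2,-1,0.1,0.9,0.1,-0.2,-1,0.1,0.9,0.1,-0.2,-1,0.1,0.9,0.1,-0.2,-1,0.1,0.9,0.1,-0.2,-1,0.1,0.9,0.1,-0.2,-1,0.1,0.9,0.1,-0.2,-1,0.1,0.9,0.1,-0.2], newtons=20)

```text
time_s: 1.85
ee_pos: [0.2855, -0.1306, 0.4452]
eef_rot: [3.141, -0.002, 0.047]
force: [-0.4, 0.3, 0.2]
grip_width: 0.0937
```

Emit:
arm_command(plan=[-1,0.4,0.83,0,0,-1,0.4,0.83,0,0,-1,0.4,0.83,0,0,-1,0.4,0.83,0,0,-1,0.4,0.83,0,0,-1,0.4,0.83,0,0,-1,0.4,0.83,0,0,-1,0.4,0.83,0,0,-1,0.4,0.83,0,0,-1,0.4,0.83,0,0])

```text
time_s: 2.85
ee_pos: [0.4461, 0.1991, 0.4439]
eef_rot: [3.141, 0.001, 0.044]
force: [-0.3, -0.1, -0.1]
grip_width: 0.094
```

```bash
cat > look.py <<'E'
from h import *
import sys
np.set_printoptions(precision=4,suppress=True)
z={"tin":0,"pad_free":.006,"stored_tin":0.009,"knob_left":.094,"knob_right":.094,"front_stop":.064,"deck_edge":.071,"moist_box":0}
tag=sys.argv[1];cams=sys.argv[2].split(",");names=sys.argv[3].split(",")
for c in cams:
    p=P(c);im=vision.camera(c);cv2.imwrite(f"pics/{tag}_{c}.png",im)
    for n in names:
        for r in vision.pinpoint(n,c)[:2]: print(n,c,np.array(r["at"]),round(r["confidence"],2),onz(c,r["at"],z[n],p))
print(sensors.get_obs()["ee_pos"],sensors.get_obs()["time_s"])
E
python3 look.py b wrist tin,pad_free,stored_tin,knob_left,knob_right,front_stop,deck_edge,moist_box
```

```text
tin wrist [241.2 114.6] 0.89 [0.3664 0.3888 0.    ]
tin wrist [ 93.3 131.2] 0.75 [0.5359 0.3607 0.    ]
pad_free wrist [104.6 424.3] 0.82 [0.5375 0.044  0.006 ]
stored_tin wrist [ 96.9 327. ] 0.67 [0.5407 0.1495 0.009 ]
knob_right wrist [ 93.  132.5] 0.68 [0.5311 0.3243 0.094 ]
front_stop wrist [140.3 384. ] 0.64 [0.5001 0.0996 0.064 ]
[0.4455 0.1996 0.4448] 3.3
```

View pics/b_wrist.png

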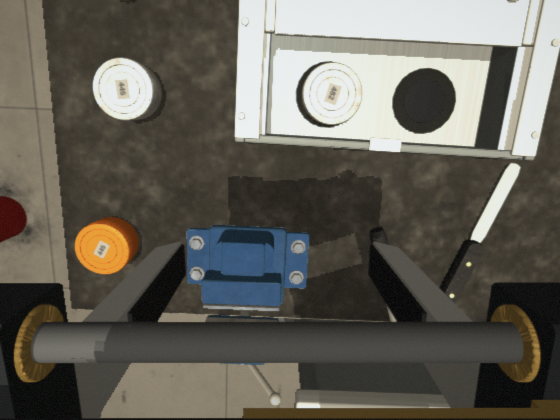

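```bash
python3 - <<'E'
from h import *
np.set_printoptions(precision=4,suppress=True)
im=cv2.imread("pics/b_wrist.png")
a=cv2.resize(im[0:170,80:240],None,fx=3,fy=3,interpolation=2); b=cv2.resize(im[0:170,225:560],None,fx=2.38,fy=2.38,interpolation=2)
cv2.imwrite("pics/b1.png",a);cv2.imwrite("pics/b2.png",b)
g=cv2.cvtColor(im,cv2.COLOR_BGR2GRAY)
for nm,x0,x1,y0,y1 in(("tin",85,170,50,130),("st",298,368,55,132)):
  m=(g[y0:y1,x0:x1]>150).astype(np.uint8)
  c=cv2.HoughCircles(g[y0:y1,x0:x1],cv2.HOUGH_GRADIENT,1,20,param1=100,param2=15,minRadius=22,maxRadius=40)
  print(nm, None if c is None else c[0][:4]+[x0,y0,0])
m=(g<45).astype(np.uint8);n,l,s,ce=cv2.connectedComponentsWithStats(m[60:140,385:465]);i=1+s[1:,4].argmax();print(ce[i]+[385,60],s[i])
p=P("wrist")
print(onz("wrist",(ce[i][1]+60,ce[i][0]+385),.009,p))
E
```

```text
tin [[124.5  86.5  32.5]]
st [[328.5  94.5  33. ]]
[430.5652  95.8677] [  12    9   57   63 1058]
[0.5466 0.0401 0.009 ]
```

View pics/b1.png

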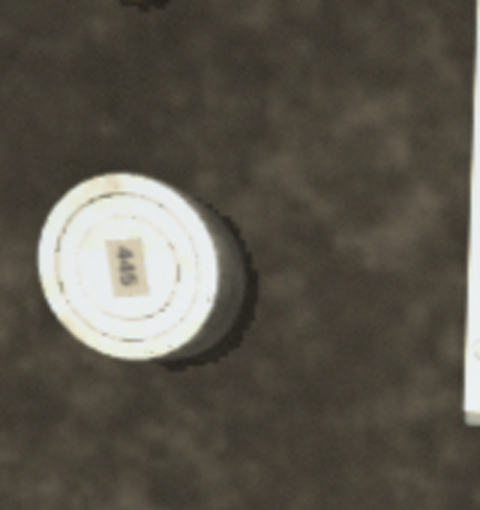

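View pics/b2.png

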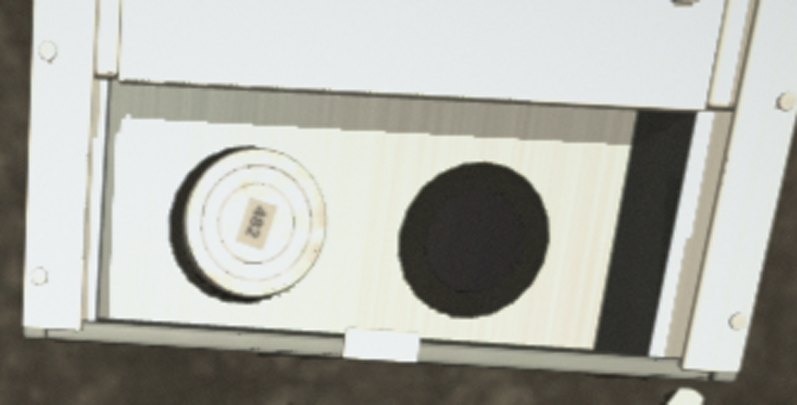

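```bash
python3 - <<'E'
from h import *
np.set_printoptions(precision=4,suppress=True)
p=P("wrist"); f=lambda r,c,z:onz("wrist",(r,c),z,p)
for n,r,c,z in(("tin",88.8,122.7,.034),("pad",100.8,424.2,.009),("st",94.3,332.4,.045),
 ("lipFL",332/2.38,225+26/2.38,.068),("lipFR",379/2.38,225+736/2.38,.068),("lipInL",328/2.38,225+82/2.38,.068),("lipInR",371/2.38,225+684/2.38,.068),
 ("wallinL",320/2.38,225+110/2.38,.064),("wallinR",349/2.38,225+590/2.38,.064),("covL",80/2.38,225+122/2.38,.061),("covR",105/2.38,225+705/2.38,.061),("stop",333/2.38,225+382/2.38,.064)):
  print(n,f(r,c,z))
print(p[1])
E
```

```text
tin [0.538  0.3574 0.034 ]
pad [0.5413 0.0462 0.009 ]
st [0.541  0.1497 0.045 ]
lipFL [0.4949 0.2402 0.068 ]
lipFR [ 0.4887 -0.0432  0.068 ]
lipInL [0.4974 0.2182 0.068 ]
lipInR [ 0.4909 -0.0219  0.068 ]
wallinL [0.5008 0.2074 0.064 ]
wallinR [0.4978 0.0149 0.064 ]
covL [0.5895 0.2064 0.061 ]
covR [ 0.5903 -0.015   0.061 ]
stop [0.5004 0.0988 0.064 ]
[[ 0.043  -0.9991 -0.0002]
 [-0.9708 -0.0419  0.236 ]
 [-0.2358 -0.0099 -0.9718]]
```

Emit:
arm_command(plan=[-1,0.2325,0.394,0,-0.028,-1,0.2325,0.394,0,-0.028,-1,0.2325,0.394,0,-0.028,-1,0.2325,0.394,0,-0.028,-1,0.2325,0.394,0,-0.028,-1,0.2325,0.394,-0.4375,-0.028,-1,0.2325,0.394,-0.4375,-0.028,-1,0.2325,0.394,-0.4375,-0.028,-1,0.2325,0.394,-0.4375,-0.028,-1,0.2325,0.394,-0.5,-0.028,-1,0.2325,0.394,-0.55,-0.028,-1,0.2325,0.394,-0.58,-0.028,-1,0.2325,0.394,-0.6025,-0.028,-1,0.2325,0.394,-0.6025,-0.028])

```text
time_s: 4.7
ee_pos: [0.5384, 0.3572, 0.2031]
eef_rot: [3.141, 0.001, -0.015]
force: [0.1, 0.6, 0.3]
grip_width: 0.0939
```

```bash
python3 look.py c wrist tin; python3 - <<'E'
from h import *
cv2.imwrite("pics/c_scene.png",vision.camera("side")[150:390,120:400])
E
```

```text
tin wrist [254.5 272.9] 0.71 [0.5387 0.3592 0.    ]
[0.5387 0.3575 0.2046] 4.8
```

View pics/c_wrist.png

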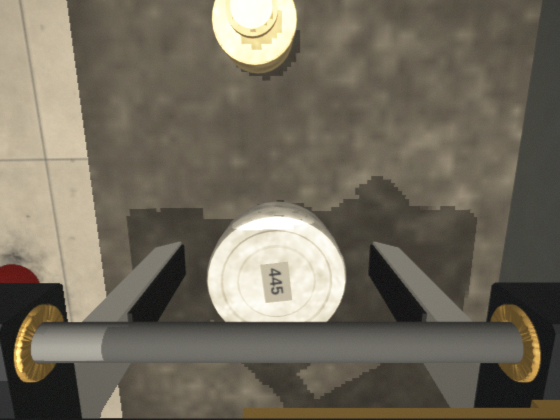

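View pics/c_scene.png

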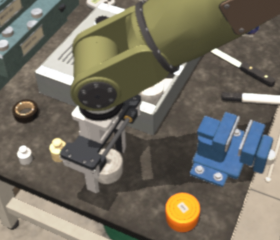

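The jaws straddle the plain tin, label 445 at (282,277), and it sits centred between them. Closing now.

Emit:
arm_command(plan=[1,0,0,0,0,1,0,0,0,0,1,0,0,0,0,1,0,0,0,0,1,0,0,0,0,1,0,0,0,0,1,0,0,0,0,1,0,0,0.05,0,1,0,0,0.15,0,1,0,0,0.3,0,1,0,0,0.3,0], newtons=25)

```text
time_s: 5.95
ee_pos: [0.5389, 0.3577, 0.3296]
eef_rot: [-3.137, -0.007, -0.015]
force: [-0.4, 0.6, 0.0]
grip_width: 0.061
```

Emit:
arm_command(plan=[1,0.005,-0.1,0,0,1,0.005,-0.2,0,0,1,0.005,-0.3,0,0,1,0.005,-0.4,0,0,1,0.005,-0.5,0,0,1,0.005,-0.6,0,0,1,0.005,-0.7,0,0,1,0.005,-0.779,0,0,1,0.005,-0.779,0,0,1,0.005,-0.779,0,0])

```text
time_s: 6.95
ee_pos: [0.5405, 0.0455, 0.3231]
eef_rot: [-3.141, 0.001, -0.016]
force: [-0.2, -0.5, -2.3]
grip_width: 0.0609
```

```bash
python3 look.py d wrist,side tin,pad_free,knob_left,knob_right,front_stop,deck_edge
```

```text
tin wrist [254.3 273.9] 0.64 [0.4969 0.0488 0.    ]
pad_free wrist [205.3 279.4] 0.71 [0.5413 0.0434 0.006 ]
knob_right wrist [ 59.4 359.9] 0.95 [0.6384 0.0005 0.094 ]
tin side [180.9 289.3] 0.89 [ 0.5985 -0.0949  0.    ]
tin side [368.9 304.2] 0.76 [0.3628 0.3897 0.    ]
pad_free side [218.6 286.5] 0.82 [0.5457 0.0465 0.006 ]
knob_left side [217.6 219.9] 0.8 [0.6405 0.1886 0.094 ]
knob_right side [166.8 259.1] 0.72 [ 0.642  -0.0062  0.094 ]
knob_right side [247.1 268.4] 0.56 [0.5105 0.2238 0.094 ]
front_stop side [219.4 295.2] 0.88 [0.5039 0.0977 0.064 ]
front_stop side [197.3 234.7] 0.22 [0.6604 0.0872 0.064 ]
deck_edge side [198.6 230.5] 0.92 [0.6629 0.1022 0.071 ]
[0.5405 0.0459 0.3237] 7.65
```

View pics/d_wrist.png

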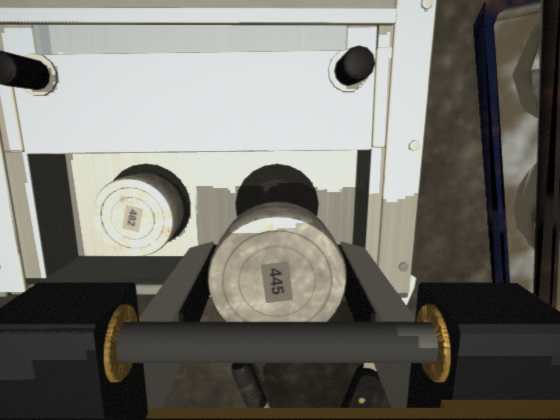

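View pics/d_side.png

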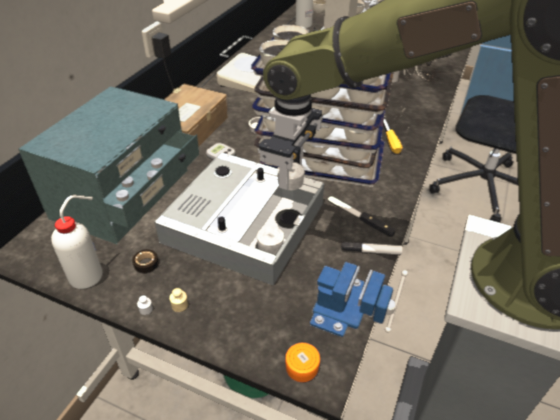

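Emit:
arm_command(plan=[1,0.003,-0.002,-0.05,0,1,0.003,-0.002,-0.1,0,1,0.003,-0.002,-0.15,0,1,0.003,-0.002,-0.2,0,1,0.003,-0.002,-0.23,0,1,0.003,-0.002,-0.25,0,1,0.003,-0.002,-0.265,0,1,0.003,-0.002,-0.275,0,1,0.003,-0.002,-0.275,0,1,0.003,-0.002,-0.275,0])

```text
time_s: 8.65
ee_pos: [0.5419, 0.0451, 0.2141]
eef_rot: [-3.142, -0.001, -0.015]
force: [0.4, -0.4, -1.5]
grip_width: 0.0609
```

```bash
python3 look.py e wrist,side tin,pad_free; python3 -c "
import cv2;i=cv2.imread('pics/e_side.png')[100:310,140:350];cv2.imwrite('pics/e_c.png',cv2.resize(i,None,fx=2.8,fy=2.8,interpolation=2))"
```

```text
tin wrist [254.7 274.7] 0.98 [0.5383 0.0463 0.    ]
tin side [370.3 301.3] 0.94 [0.3666 0.3944 0.    ]
tin side [218.4 291.4] 0.61 [0.5376 0.0351 0.    ]
pad_free side [218.7 295.6] 0.58 [0.5258 0.0378 0.006 ]
[0.5418 0.0451 0.2138] 8.95
```

View pics/e_wrist.png

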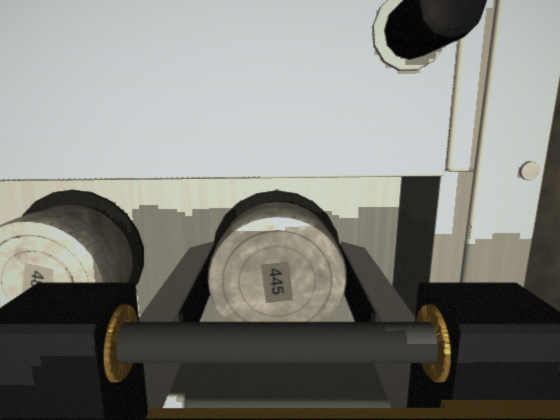

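View pics/e_c.png

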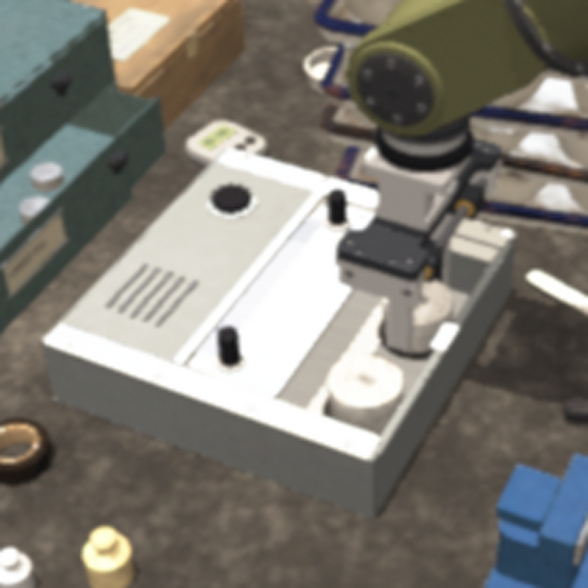

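Emit:
arm_command(plan=[1,0,0,-0.002,0,1,0,0,-0.002,0,-0.66,0,0,-0.002,0,-0.66,0,0,-0.002,0,-0.66,0,0,-0.002,0,-0.66,0,0,-0.002,0,-0.66,0,0,-0.002,0,-0.66,0,0,0.05,0,-0.66,0,0,0.12,0,-0.66,0,0,0.22,0,-0.66,0,0,0.32,0,-0.66,0,0,0.42,0,-0.66,0,0,0.42,0])

```text
time_s: 10.25
ee_pos: [0.542, 0.0451, 0.3871]
eef_rot: [-3.141, -0.009, -0.015]
force: [1.1, 0.1, 0.6]
grip_width: 0.0782
```

```bash
python3 look.py f wrist,side tin,pad_free,stored_tin,knob_left,knob_right,front_stop,deck_edge
```

```text
tin wrist [199.5 275.3] 0.57 [0.5368 0.0468 0.    ]
stored_tin wrist [195.7 170.8] 0.63 [0.5439 0.1487 0.009 ]
knob_left wrist [88.6 67.1] 0.6 [0.6364 0.1901 0.094 ]
knob_right wrist [ 81.4 334.8] 0.6 [0.6383 0.0035 0.094 ]
deck_edge wrist [ 48.5 202. ] 0.64 [0.6653 0.0987 0.071 ]
tin side [367.8 300.6] 0.91 [0.3696 0.3904 0.    ]
pad_free side [220.4 287.4] 0.39 [0.5413 0.0514 0.006 ]
stored_tin side [248.  269.1] 0.83 [0.542  0.1533 0.009 ]
knob_left side [220.6 219.6] 0.97 [0.6365 0.197  0.094 ]
knob_right side [165.9 258.1] 0.7 [ 0.6457 -0.0084  0.094 ]
front_stop side [218.9 298. ] 0.72 [0.4989 0.0936 0.064 ]
deck_edge side [196.  231.1] 0.78 [0.666  0.0936 0.071 ]
[0.5417 0.045  0.3816] 11.05
```

View pics/f_wrist.png

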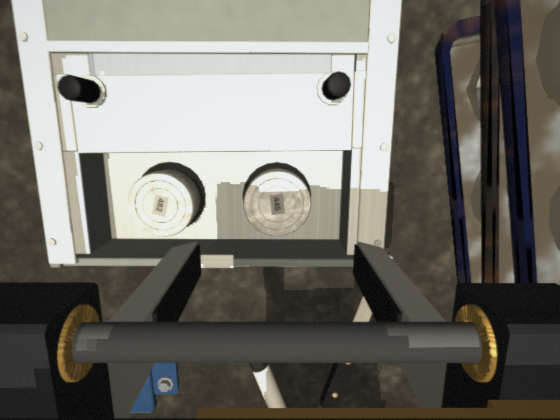

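The tin, label 445, stands upright and centred on the right pad at (204,277). The stored tin, 482, is undisturbed at (203,163). Next I turn the jaws along x, so that they hold the knobs front and back and the gripper body stays clear of the trays, and go to the lagging right knob.

Emit:
arm_command(plan=[-0.06,0.1,0,0,0.749,-0.06,0.15,0,0,0.749,-0.06,0.2,0,0,0.749,-0.06,0.245,0,0,0.749,-0.06,0.245,0,0,0.749,-0.06,0.245,0,0,0.749,-0.06,0.245,0,0,0.749,-0.06,0.245,0,0,0.749,-0.06,0.245,0,0,0.749,-0.06,0.245,-0.06,0,0.749,-0.06,0.245,-0.11,0,0.749,-0.06,0.245,-0.11,0,0.749,-0.06,0.245,-0.11,-0.1,0.749,-0.06,0.245,-0.11,-0.1,0.749])

```text
time_s: 12.45
ee_pos: [0.6392, 0.0015, 0.3371]
eef_rot: [-3.134, -0.0, 1.553]
force: [-1.3, 0.1, -0.5]
grip_width: 0.0499
```

```bash
python3 look.py g wrist,scene tin,knob_left,knob_right,deck_edge
```

```text
tin wrist [154.6 159.2] 0.78 [0.5371 0.0451 0.    ]
knob_right wrist [234.9 280.1] 0.69 [0.6384 0.0015 0.094 ]
deck_edge wrist [ 77.4 314.8] 0.65 [0.6615 0.0964 0.071 ]
tin scene [302.7 213.4] 0.62 [ 0.3664  0.3828 -0.    ]
tin scene [219.  290.4] 0.47 [0.5564 0.0457 0.    ]
knob_left scene [194.6 236.5] 0.94 [0.6337 0.1808 0.094 ]
deck_edge scene [187.4 259.8] 0.76 [0.6611 0.0907 0.071 ]
[0.6398 0.0011 0.3422] 12.95
```

View pics/g_wrist.png

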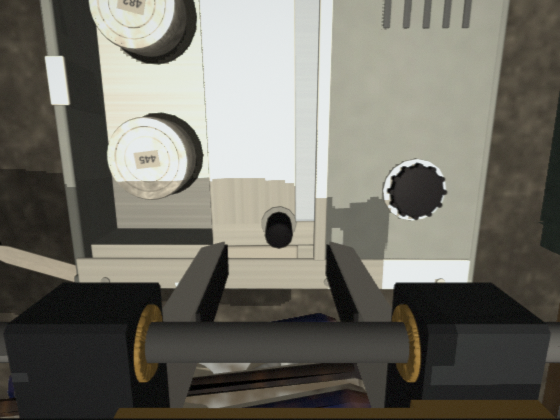

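View pics/g_scene.png

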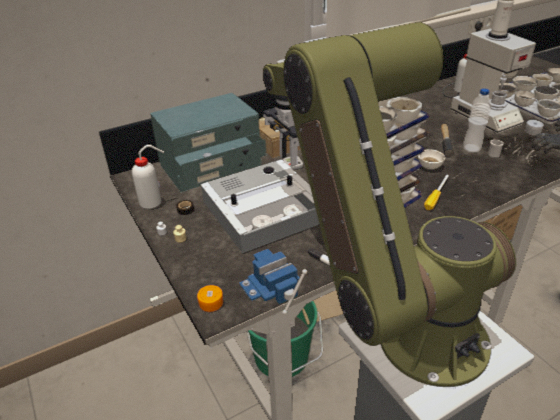

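Emit:
arm_command(plan=[-0.06,-0.003,0,-0.1,0,-0.06,-0.003,0,-0.169,0,-0.06,-0.003,0,-0.169,0,1,-0.003,0,-0.169,0,1,-0.003,0,-0.169,0,1,-0.003,0,-0.169,0,1,-0.003,0,-0.169,0,1,-0.003,0,-0.169,0], newtons=15)

```text
time_s: 13.75
ee_pos: [0.6386, 0.001, 0.2749]
eef_rot: [3.141, 0.0, 1.554]
force: [-2.6, -0.1, 5.5]
grip_width: 0.0172
```

Emit:
arm_command(plan=[1,-0.01,0,0,0,1,-0.018,0,0,0,1,-0.025,0,0,0,1,-0.025,0,0,0,1,-0.025,0,0,0])

```text
time_s: 14.25
ee_pos: [0.6287, 0.001, 0.2748]
eef_rot: [3.14, 0.0, 1.554]
force: [2.0, -0.9, 5.6]
grip_width: 0.0175
```

```bash
python3 look.py h scene,wrist knob_left,knob_right
```

```text
knob_left scene [196.4 233.3] 0.89 [0.6305 0.1927 0.094 ]
knob_right scene [175.3 291.3] 0.92 [ 0.6377 -0.0075  0.094 ]
knob_left wrist [ 63.8 347.6] 0.48 [0.658  0.0914 0.094 ]
[0.6287 0.001  0.2748] 14.55
```

View pics/h_wrist.png

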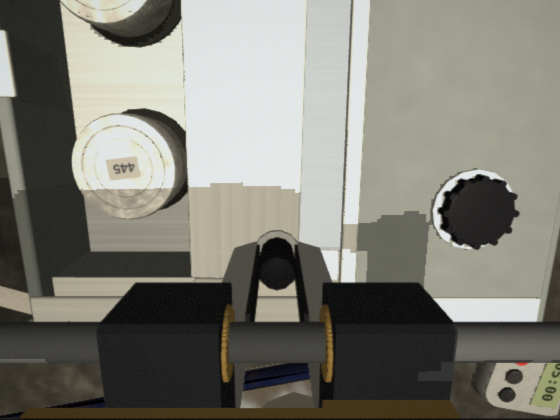

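Emit:
arm_command(plan=[-0.06,0,0,0.005,0,-0.06,0,0,0.005,0,-0.06,0,0,0.005,0,-0.06,0,0,0.09,0,-0.06,0.0175,0.1,0.09,0,-0.06,0.0175,0.22,0.09,0,-0.06,0.0175,0.34,0.09,0,-0.06,0.0175,0.475,0.09,0,-0.06,0.0175,0.475,0.09,0,-0.06,0.0175,0.475,0.005,0,-0.06,0.0175,0.475,0.005,0,1,0.0175,0.475,0.005,0,1,0.0175,0.475,0.005,0,1,0.0175,0.475,0.005,0,1,0.0175,0.475,0.005,0])

```text
time_s: 16.05
ee_pos: [0.6357, 0.1908, 0.277]
eef_rot: [3.14, -0.0, 1.554]
force: [0.7, -0.0, -0.3]
grip_width: 0.0213
```

```bash
python3 look.py i wrist knob_left,knob_right
```

```text
knob_left wrist [272.  278.2] 0.91 [0.6355 0.1912 0.094 ]
[0.6357 0.1909 0.2768] 16.2
```

View pics/i_wrist.png

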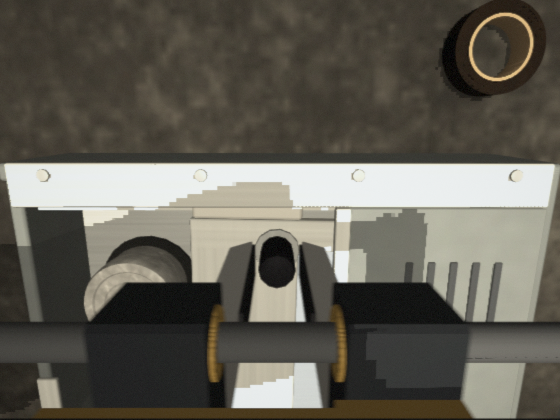

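Emit:
arm_command(plan=[1,-0.008,0,0,0,1,-0.016,0,0,0,1,-0.024,0,0,0,1,-0.024,0,0,0,1,-0.024,0,0,0])

```text
time_s: 16.7
ee_pos: [0.626, 0.1911, 0.2768]
eef_rot: [3.14, -0.0, 1.554]
force: [1.2, 0.2, 6.4]
grip_width: 0.0178
```

Emit:
arm_command(plan=[-0.06,0,0,0,0,-0.06,0,0,0,0,-0.06,0,0,0,0,-0.06,0,0,0.09,0,-0.06,0.007,-0.1,0.09,0,-0.06,0.007,-0.22,0.09,0,-0.06,0.007,-0.34,0.09,0,-0.06,0.007,-0.475,0.09,0,-0.06,0.007,-0.475,0.09,0,-0.06,0.007,-0.475,0,0,-0.06,0.007,-0.475,0,0,1,0.007,-0.475,0,0,1,0.007,-0.475,0,0,1,0.007,-0.475,0,0,1,0.007,-0.475,0,0])

```text
time_s: 18.2
ee_pos: [0.6287, 0.0014, 0.2769]
eef_rot: [3.141, 0.0, 1.554]
force: [-6.6, 0.0, 3.3]
grip_width: 0.0212
```

Emit:
arm_command(plan=[1,-0.01,0,0,0,1,-0.02,0,0,0,1,-0.03,0,0,0,1,-0.03,0,0,0,1,-0.03,0,0,0])

```text
time_s: 18.7
ee_pos: [0.6167, 0.001, 0.2767]
eef_rot: [3.141, 0.0, 1.554]
force: [-1.4, -0.6, 6.8]
grip_width: 0.0175
```

Emit:
arm_command(plan=[-0.06,0,0,0,0,-0.06,0,0,0,0,-0.06,0,0,0,0,-0.06,0,0,0.09,0,-0.06,0.02,0.1,0.09,0,-0.06,0.02,0.22,0.09,0,-0.06,0.02,0.34,0.09,0,-0.06,0.02,0.475,0.09,0,-0.06,0.02,0.475,0.09,0,-0.06,0.02,0.475,0,0,-0.06,0.02,0.475,0,0,1,0.02,0.475,0,0,1,0.02,0.475,0,0,1,0.02,0.475,0,0,1,0.02,0.475,0,0])

```text
time_s: 20.2
ee_pos: [0.6248, 0.1908, 0.277]
eef_rot: [3.141, -0.0, 1.554]
force: [-5.6, 1.8, 2.7]
grip_width: 0.0214
```

```bash
python3 look.py j wrist,scene knob_left,knob_right
```

```text
knob_left wrist [274.7 271.5] 0.85 [0.6215 0.1899 0.094 ]
knob_left scene [193.9 237.5] 0.76 [0.6354 0.1768 0.094 ]
knob_right scene [176.5 293.6] 0.77 [ 0.6282 -0.01    0.094 ]
[0.6247 0.191  0.2768] 20.5
```

View pics/j_wrist.png

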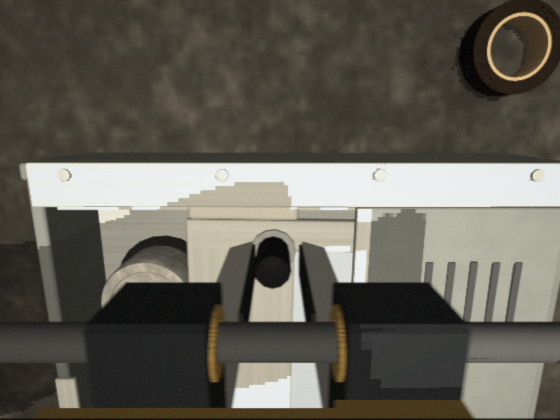

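The cover moves freely and follows a little on each pull. I'll carry on in alternation with about 14 mm per knob, keeping the lead to 7 mm or less.

Emit:
arm_command(plan=[1,-0.01,0,0,0,1,-0.02,0,0,0,1,-0.029,0,0,0,1,-0.029,0,0,0,1,-0.029,0,0,0])

```text
time_s: 21.0
ee_pos: [0.6132, 0.1911, 0.2768]
eef_rot: [3.14, -0.0, 1.554]
force: [0.8, 0.5, 6.6]
grip_width: 0.0174
```

Emit:
arm_command(plan=[-0.06,0,0,0,0,-0.06,0,0,0,0,-0.06,0,0,0,0,-0.06,0,0,0.09,0,-0.06,0.002,-0.1,0.09,0,-0.06,0.002,-0.22,0.09,0,-0.06,0.002,-0.34,0.09,0,-0.06,0.002,-0.475,0.09,0,-0.06,0.002,-0.475,0.09,0,-0.06,0.002,-0.475,0,0,-0.06,0.002,-0.475,0,0,1,0.002,-0.475,0,0,1,0.002,-0.475,0,0,1,0.002,-0.475,0,0,1,0.002,-0.475,0,0])

```text
time_s: 22.5
ee_pos: [0.614, 0.0013, 0.277]
eef_rot: [3.14, 0.0, 1.554]
force: [-1.3, -0.4, -0.6]
grip_width: 0.0212
```

Emit:
arm_command(plan=[1,-0.01,0,0,0,1,-0.02,0,0,0,1,-0.0285,0,0,0,1,-0.0285,0,0,0,1,-0.0285,0,0,0])

```text
time_s: 23.0
ee_pos: [0.6025, 0.001, 0.2768]
eef_rot: [3.141, 0.0, 1.554]
force: [-0.5, -0.4, 7.6]
grip_width: 0.0176
```

Emit:
arm_command(plan=[-0.06,0,0,0,0,-0.06,0,0,0,0,-0.06,0,0,0,0,-0.06,0,0,0.09,0,-0.06,0.018,0.1,0.09,0,-0.06,0.018,0.22,0.09,0,-0.06,0.018,0.34,0.09,0,-0.06,0.018,0.475,0.09,0,-0.06,0.018,0.475,0.09,0,-0.06,0.018,0.475,0,0,-0.06,0.018,0.475,0,0,1,0.018,0.475,0,0,1,0.018,0.475,0,0,1,0.018,0.475,0,0,1,0.018,0.475,0,0])

```text
time_s: 24.5
ee_pos: [0.6099, 0.1908, 0.277]
eef_rot: [3.14, -0.0, 1.554]
force: [0.1, -0.1, 1.1]
grip_width: 0.0209
```

Emit:
arm_command(plan=[1,-0.01,0,0,0,1,-0.02,0,0,0,1,-0.027,0,0,0,1,-0.027,0,0,0,1,-0.027,0,0,0])

```text
time_s: 25.0
ee_pos: [0.5989, 0.1912, 0.2768]
eef_rot: [3.141, -0.001, 1.554]
force: [0.7, 2.7, 7.0]
grip_width: 0.0174
```

Emit:
arm_command(plan=[-0.06,0,0,0,0,-0.06,0,0,0,0,-0.06,0,0,0,0,-0.06,0,0,0.09,0,-0.06,0.002,-0.1,0.09,0,-0.06,0.002,-0.22,0.09,0,-0.06,0.002,-0.34,0.09,0,-0.06,0.002,-0.475,0.09,0,-0.06,0.002,-0.475,0.09,0,-0.06,0.002,-0.475,0,0,-0.06,0.002,-0.475,0,0,1,0.002,-0.475,0,0,1,0.002,-0.475,0,0,1,0.002,-0.475,0,0,1,0.002,-0.475,0,0])

```text
time_s: 26.5
ee_pos: [0.5998, 0.0014, 0.2769]
eef_rot: [3.14, 0.0, 1.554]
force: [-0.0, 1.0, -0.2]
grip_width: 0.0215
```

```bash
python3 look.py k wrist,side knob_left,knob_right; python3 -c "
import cv2;i=cv2.imread('pics/k_side.png')[100:310,140:350];cv2.imwrite('pics/k_c.png',cv2.resize(i,None,fx=2.8,fy=2.8,interpolation=2))"
```

```text
knob_right wrist [273.1 274.5] 0.58 [0.598  0.0012 0.094 ]
knob_right side [170.4 274.2] 0.94 [ 0.6032 -0.0085  0.094 ]
[0.5997 0.0012 0.2767] 26.8
```

View pics/k_c.png

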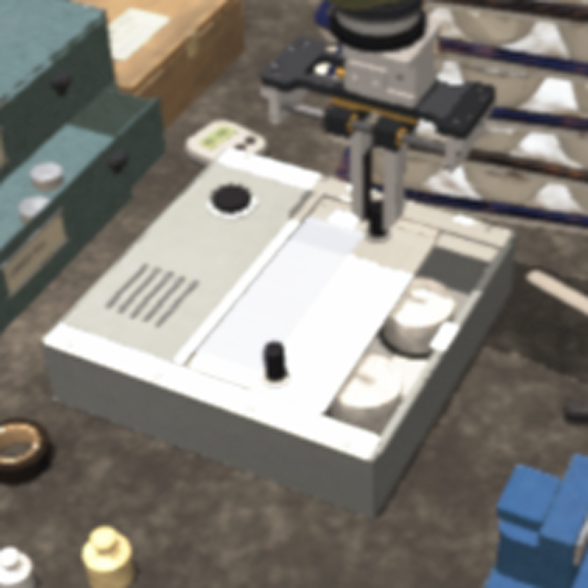

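Emit:
arm_command(plan=[1,-0.01,0,0,0,1,-0.02,0,0,0,1,-0.028,0,0,0,1,-0.028,0,0,0,1,-0.028,0,0,0])

```text
time_s: 27.3
ee_pos: [0.5887, 0.001, 0.2767]
eef_rot: [3.14, 0.0, 1.554]
force: [1.1, -1.3, 6.4]
grip_width: 0.0176
```

Emit:
arm_command(plan=[-0.06,0,0,0,0,-0.06,0,0,0,0,-0.06,0,0,0,0,-0.06,0,0,0.09,0,-0.06,0.018,0.1,0.09,0,-0.06,0.018,0.22,0.09,0,-0.06,0.018,0.34,0.09,0,-0.06,0.018,0.475,0.09,0,-0.06,0.018,0.475,0.09,0,-0.06,0.018,0.475,0,0,-0.06,0.018,0.475,0,0,1,0.018,0.475,0,0,1,0.018,0.475,0,0,1,0.018,0.475,0,0,1,0.018,0.475,0,0])

```text
time_s: 28.8
ee_pos: [0.5959, 0.1908, 0.277]
eef_rot: [3.14, -0.0, 1.554]
force: [0.6, -0.1, 0.2]
grip_width: 0.0209
```

Emit:
arm_command(plan=[1,-0.01,0,0,0,1,-0.02,0,0,0,1,-0.027,0,0,0,1,-0.027,0,0,0,1,-0.027,0,0,0])

```text
time_s: 29.3
ee_pos: [0.5849, 0.1913, 0.2768]
eef_rot: [3.14, -0.001, 1.554]
force: [0.4, 1.7, 5.8]
grip_width: 0.0175
```

Emit:
arm_command(plan=[-0.06,0,0,0,0,-0.06,0,0,0,0,-0.06,0,0,0,0,-0.06,0,0,0.09,0,-0.06,0.002,-0.1,0.09,0,-0.06,0.002,-0.22,0.09,0,-0.06,0.002,-0.34,0.09,0,-0.06,0.002,-0.475,0.09,0,-0.06,0.002,-0.475,0.09,0,-0.06,0.002,-0.475,0,0,-0.06,0.002,-0.475,0,0,1,0.002,-0.475,0,0,1,0.002,-0.475,0,0,1,0.002,-0.475,0,0,1,0.002,-0.475,0,0])

```text
time_s: 30.8
ee_pos: [0.5859, 0.0013, 0.2769]
eef_rot: [3.14, 0.0, 1.554]
force: [0.7, 0.1, -0.2]
grip_width: 0.021
```

Emit:
arm_command(plan=[1,-0.01,0,0,0,1,-0.02,0,0,0,1,-0.028,0,0,0,1,-0.028,0,0,0,1,-0.028,0,0,0])

```text
time_s: 31.3
ee_pos: [0.5745, 0.001, 0.2768]
eef_rot: [3.141, 0.0, 1.554]
force: [-0.7, -0.5, 7.2]
grip_width: 0.0176
```

Emit:
arm_command(plan=[-0.06,0,0,0,0,-0.06,0,0,0,0,-0.06,0,0,0,0,-0.06,0,0,0.09,0,-0.06,0.018,0.1,0.09,0,-0.06,0.018,0.22,0.09,0,-0.06,0.018,0.34,0.09,0,-0.06,0.018,0.475,0.09,0,-0.06,0.018,0.475,0.09,0,-0.06,0.018,0.475,0,0,-0.06,0.018,0.475,0,0,1,0.018,0.475,0,0,1,0.018,0.475,0,0,1,0.018,0.475,0,0,1,0.018,0.475,0,0])

```text
time_s: 32.8
ee_pos: [0.5819, 0.1908, 0.277]
eef_rot: [3.14, -0.0, 1.554]
force: [0.2, 0.1, -0.1]
grip_width: 0.0211
```

Emit:
arm_command(plan=[1,-0.01,0,0,0,1,-0.02,0,0,0,1,-0.027,0,0,0,1,-0.027,0,0,0,1,-0.027,0,0,0])

```text
time_s: 33.3
ee_pos: [0.5709, 0.1913, 0.2768]
eef_rot: [3.141, -0.001, 1.554]
force: [-0.0, 3.0, 5.8]
grip_width: 0.0174
```

Emit:
arm_command(plan=[-0.06,0,0,0,0,-0.06,0,0,0,0,-0.06,0,0,0,0,-0.06,0,0,0.09,0,-0.06,0.002,-0.1,0.09,0,-0.06,0.002,-0.22,0.09,0,-0.06,0.002,-0.34,0.09,0,-0.06,0.002,-0.475,0.09,0,-0.06,0.002,-0.475,0.09,0,-0.06,0.002,-0.475,0,0,-0.06,0.002,-0.475,0,0,1,0.002,-0.475,0,0,1,0.002,-0.475,0,0,1,0.002,-0.475,0,0,1,0.002,-0.475,0,0])

```text
time_s: 34.8
ee_pos: [0.5719, 0.0014, 0.2769]
eef_rot: [3.14, 0.0, 1.554]
force: [0.1, 0.3, -0.1]
grip_width: 0.0209
```

Emit:
arm_command(plan=[1,-0.01,0,0,0,1,-0.02,0,0,0,1,-0.028,0,0,0,1,-0.028,0,0,0,1,-0.028,0,0,0])

```text
time_s: 35.3
ee_pos: [0.5605, 0.001, 0.2767]
eef_rot: [3.141, 0.0, 1.554]
force: [0.5, 0.1, 7.4]
grip_width: 0.0172
```

Emit:
arm_command(plan=[-0.06,0,0,0,0,-0.06,0,0,0,0,-0.06,0,0,0,0,-0.06,0,0,0.09,0,-0.06,0.018,0.1,0.09,0,-0.06,0.018,0.22,0.09,0,-0.06,0.018,0.34,0.09,0,-0.06,0.018,0.475,0.09,0,-0.06,0.018,0.475,0.09,0,-0.06,0.018,0.475,0,0,-0.06,0.018,0.475,0,0,1,0.018,0.475,0,0,1,0.018,0.475,0,0,1,0.018,0.475,0,0,1,0.018,0.475,0,0])

```text
time_s: 36.8
ee_pos: [0.5679, 0.1908, 0.277]
eef_rot: [3.14, -0.0, 1.554]
force: [0.1, 0.1, -0.2]
grip_width: 0.021
```

```bash
python3 look.py l wrist,side knob_left,knob_right; python3 -c "
import cv2;i=cv2.imread('pics/l_side.png')[100:310,140:350];cv2.imwrite('pics/l_c.png',cv2.resize(i,None,fx=2.8,fy=2.8,interpolation=2))"
```

```text
knob_left wrist [274.6 273.5] 0.66 [0.5655 0.19   0.094 ]
knob_left side [229.4 249.5] 0.85 [0.5673 0.1945 0.094 ]
knob_right side [175.5 288.4] 0.66 [ 0.5648 -0.0047  0.094 ]
knob_right side [229.1 249.2] 0.4 [0.5683 0.1939 0.094 ]
[0.5678 0.191  0.2767] 37.1
```

View pics/l_c.png

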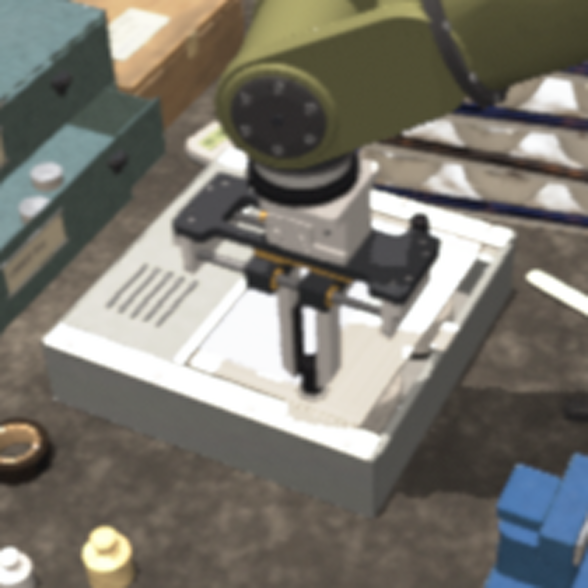

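View pics/l_wrist.png

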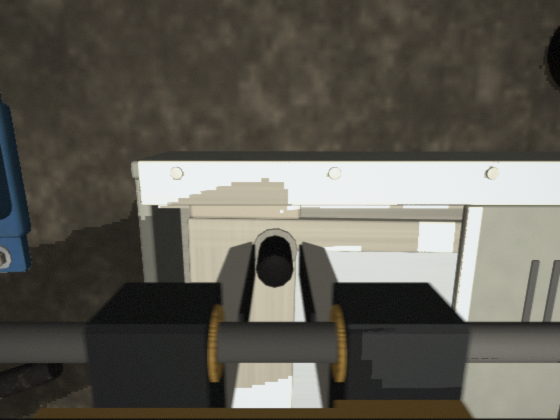

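Emit:
arm_command(plan=[1,-0.01,0,0,0,1,-0.02,0,0,0,1,-0.027,0,0,0,1,-0.027,0,0,0,1,-0.027,0,0,0])

```text
time_s: 37.6
ee_pos: [0.557, 0.1913, 0.2767]
eef_rot: [3.14, -0.001, 1.554]
force: [2.4, 3.0, 6.0]
grip_width: 0.0179
```

Emit:
arm_command(plan=[-0.06,0,0,0,0,-0.06,0,0,0,0,-0.06,0,0,0,0,-0.06,0,0,0.09,0,-0.06,0.002,-0.1,0.09,0,-0.06,0.002,-0.22,0.09,0,-0.06,0.002,-0.34,0.09,0,-0.06,0.002,-0.475,0.09,0,-0.06,0.002,-0.475,0.09,0,-0.06,0.002,-0.475,0,0,-0.06,0.002,-0.475,0,0,1,0.002,-0.475,0,0,1,0.002,-0.475,0,0,1,0.002,-0.475,0,0,1,0.002,-0.475,0,0])

```text
time_s: 39.1
ee_pos: [0.5579, 0.0013, 0.2769]
eef_rot: [3.14, 0.0, 1.554]
force: [-0.1, 0.5, -0.5]
grip_width: 0.0211
```

Emit:
arm_command(plan=[1,-0.008,0,0,0,1,-0.015,0,0,0,1,-0.02,0,0,0,1,-0.02,0,0,0])

```text
time_s: 39.5
ee_pos: [0.5497, 0.0011, 0.2767]
eef_rot: [3.14, 0.0, 1.554]
force: [3.4, 0.0, 4.0]
grip_width: 0.0179
```

Right knob: a further 2 mm to feel for the wall, then the left knob.

Emit:
arm_command(plan=[1,-0.004,0,0,0,1,-0.004,0,0,0])

```text
time_s: 39.7
ee_pos: [0.5483, 0.001, 0.2768]
eef_rot: [3.139, 0.0, 1.554]
force: [5.0, 0.3, 4.4]
grip_width: 0.0174
```

Emit:
arm_command(plan=[-0.06,0,0,0,0,-0.06,0,0,0,0,-0.06,0,0,0,0,-0.06,0,0,0.09,0,-0.06,0.015,0.1,0.09,0,-0.06,0.015,0.22,0.09,0,-0.06,0.015,0.34,0.09,0,-0.06,0.015,0.475,0.09,0,-0.06,0.015,0.475,0.09,0,-0.06,0.015,0.475,0,0,-0.06,0.015,0.475,0,0,1,0.015,0.475,0,0,1,0.015,0.475,0,0,1,0.015,0.475,0,0,1,0.015,0.475,0,0])

```text
time_s: 41.2
ee_pos: [0.5543, 0.1908, 0.277]
eef_rot: [3.14, -0.0, 1.554]
force: [0.6, -0.1, 0.3]
grip_width: 0.021
```

Emit:
arm_command(plan=[1,-0.005,0,0,0,1,-0.01,0,0,0,1,-0.01,0,0,0])

```text
time_s: 41.5
ee_pos: [0.5502, 0.191, 0.2767]
eef_rot: [3.14, -0.0, 1.554]
force: [4.6, -0.5, 3.0]
grip_width: 0.0174
```

Emit:
arm_command(plan=[1,-0.005,0,0,0,1,-0.005,0,0,0])

```text
time_s: 41.7
ee_pos: [0.5486, 0.1911, 0.2768]
eef_rot: [3.138, -0.001, 1.554]
force: [8.0, 0.0, 1.7]
grip_width: 0.0176
```

Emit:
arm_command(plan=[1,-0.004,0,0,0,1,-0.004,0,0,0])

```text
time_s: 41.9
ee_pos: [0.5476, 0.191, 0.2774]
eef_rot: [3.135, -0.001, 1.554]
force: [15.5, 0.2, 0.4]
grip_width: 0.0176
```

```bash
python3 look.py m wrist,side knob_left,knob_right
```

```text
knob_left wrist [274.  277.5] 0.65 [0.5481 0.1904 0.094 ]
knob_left side [231.5 257.7] 0.73 [0.5492 0.193  0.094 ]
knob_right side [174.8 293.5] 0.81 [ 0.5549 -0.0122  0.094 ]
[0.5476 0.191  0.2773] 42.2
```

View pics/m_wrist.png

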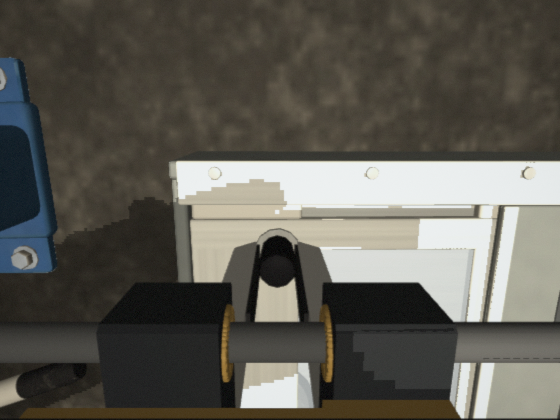

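The force rose to 15 N and the left front corner meets the wall at (190,215), so the left side is home. Now the right side.

Emit:
arm_command(plan=[-0.06,0,0,0,0,-0.06,0,0,0,0,-0.06,0,0,0,0,-0.06,0,0,0.09,0,-0.06,0.002,-0.1,0.09,0,-0.06,0.002,-0.22,0.09,0,-0.06,0.002,-0.34,0.09,0,-0.06,0.002,-0.475,0.09,0,-0.06,0.002,-0.475,0.09,0,-0.06,0.002,-0.475,0,0,-0.06,0.002,-0.475,0,0,1,0.002,-0.475,0,0,1,0.002,-0.475,0,0,1,0.002,-0.475,0,0,1,0.002,-0.475,0,0])

```text
time_s: 43.7
ee_pos: [0.5474, 0.0013, 0.2769]
eef_rot: [3.14, 0.0, 1.554]
force: [0.4, 0.5, -1.2]
grip_width: 0.0213
```

Emit:
arm_command(plan=[1,-0.004,0,0,0,1,-0.004,0,0,0])

```text
time_s: 43.9
ee_pos: [0.5459, 0.0011, 0.2767]
eef_rot: [3.14, -0.0, 1.554]
force: [2.7, 0.8, 3.1]
grip_width: 0.0174
```

Emit:
arm_command(plan=[1,-0.004,0,0,0,1,-0.004,0,0,0])

```text
time_s: 44.1
ee_pos: [0.5448, 0.0011, 0.2769]
eef_rot: [3.137, -0.0, 1.554]
force: [12.0, 1.2, -1.8]
grip_width: 0.0176
```

The right side stops at 0.545 with 12 N. The left stopped at 0.548, and the difference matches the box's yaw. Releasing and backing away to check.

Emit:
arm_command(plan=[-0.06,0,0,0,0,-0.06,0,0,0,0,-0.06,0,0,0,0,-0.06,0,0,0.1,0,-0.06,0,0,0.2,0,-0.06,0,0,0.38,0,-0.06,-0.1,0,0.38,0,-0.06,-0.1,0,0.38,0,-0.06,-0.1,0,0.38,0])

```text
time_s: 45.0
ee_pos: [0.5038, 0.0011, 0.4284]
eef_rot: [3.141, 0.0, 1.554]
force: [0.6, 0.9, 0.6]
grip_width: 0.0498
```

```bash
python3 look.py n wrist,side,scene tin,stored_tin,knob_left,knob_right,front_stop,deck_edge; python3 -c "
import cv2;i=cv2.imread('pics/n_side.png')[130:310,150:350];cv2.imwrite('pics/n_c.png',cv2.resize(i,None,fx=3,fy=3,interpolation=2))"
```

```text
stored_tin wrist [ 86.5 268.5] 0.55 [0.4963 0.1046 0.009 ]
knob_left wrist [ 91.9 366.1] 0.64 [0.5762 0.0915 0.094 ]
knob_right wrist [200.9 323.8] 0.57 [0.5433 0.0027 0.094 ]
front_stop wrist [ 89.  265.5] 0.88 [0.4947 0.0976 0.064 ]
deck_edge wrist [ 84.4 454. ] 0.82 [0.6566 0.098  0.071 ]
tin side [366.  303.4] 0.71 [0.3663 0.385  0.    ]
knob_left side [233.1 256.8] 0.96 [0.5489 0.1979 0.094 ]
knob_right side [176.3 296.2] 0.58 [ 0.5469 -0.0096  0.094 ]
front_stop side [219.7 295. ] 0.64 [0.5039 0.0988 0.064 ]
deck_edge side [198.7 232.8] 0.66 [0.658  0.1003 0.071 ]
tin scene [304.8 215. ] 0.89 [0.3579 0.3822 0.    ]
knob_left scene [208.1 249. ] 0.67 [0.5557 0.18   0.094 ]
knob_right scene [187.4 304.5] 0.82 [ 0.5606 -0.0067  0.094 ]
front_stop scene [215.5 287.8] 0.7 [0.5031 0.0854 0.064 ]
deck_edge scene [188.3 257.6] 0.84 [0.6603 0.0986 0.071 ]
[0.5041 0.0011 0.4281] 46.05
```

View pics/n_wrist.png

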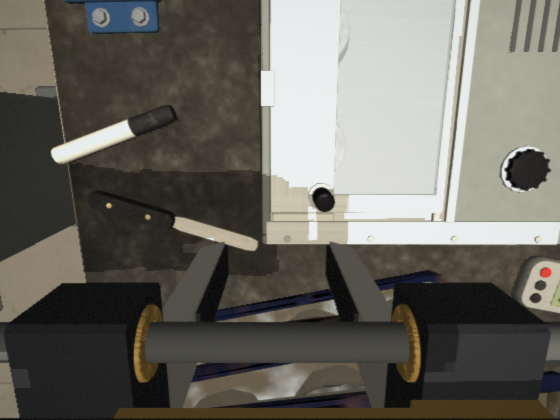

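View pics/n_c.png

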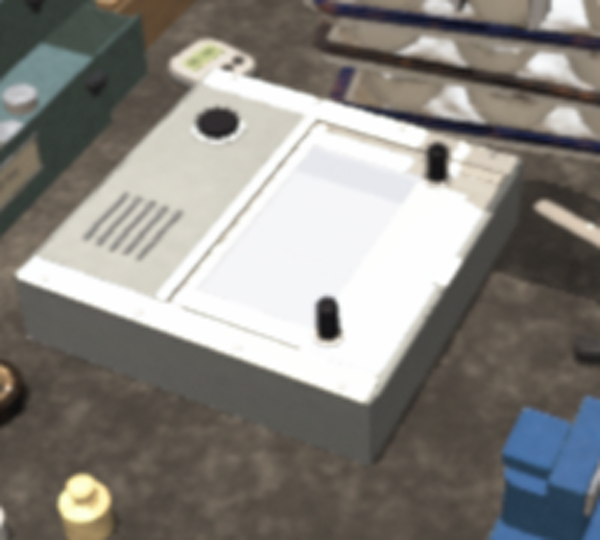

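Emit:
arm_command(plan=[-0.06,0.03,0.1,0,0,-0.06,0.03,0.2,0,0,-0.06,0.03,0.3,0,0,-0.06,0.03,0.3,0,0,-0.06,0.03,0.3,0,0])

```text
time_s: 46.55
ee_pos: [0.5161, 0.1215, 0.4279]
eef_rot: [-3.141, 0.0, 1.556]
force: [0.1, -0.2, -0.0]
grip_width: 0.0497
```

```bash
python3 look.py o wrist knob_left,knob_right,front_stop,deck_edge; python3 -c "
import cv2;i=cv2.imread('pics/o_wrist.png')[20:300,180:420];cv2.imwrite('pics/o_c.png',cv2.resize(i,None,fx=2.1,fy=2.1,interpolation=2))"
```

```text
knob_left wrist [123.8 315.5] 0.75 [0.5476 0.1878 0.094 ]
knob_right wrist [326.4 309.4] 0.98 [0.5435 0.0038 0.094 ]
front_stop wrist [219.3 258.2] 0.86 [0.4968 0.1    0.064 ]
deck_edge wrist [223.3 428.9] 0.9 [0.6566 0.0955 0.071 ]
[0.5162 0.1201 0.4281] 46.8
```

View pics/o_c.png

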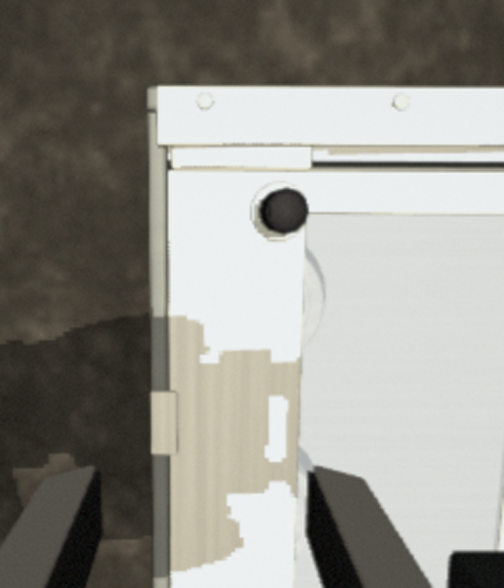

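The cover's front edge lies against the front wall along its whole length, from (168,165) to (170,575) in the crop, and the knobs average 49 mm behind the wall's inner face (nominal 48). I'll hand in the job.

```bash
python3 -c "
from station import job,sensors
print(job.hand_in(), sensors.get_obs()['time_s'])"
```

```text
the job is handed in; nothing more can be done
the job is handed in; nothing more can be done
```

I stood the plain tin (label 445) upright on the free right pad, then eased the cover shut with alternating pulls at the left and right knobs. I handed the job in at about 47 s; no verdict is reported.

**Cover:** both sides were pulled until they met the front wall, with 15 N on the left and 12 N on the right. The knobs stopped at x = 0.548 and 0.545, a difference that fits the box's slight yaw. The last wrist picture shows the front edge flush with the wall, and the knobs average 49 mm behind its inner face (nominal 48 mm).

**Tins:** the tin was placed within about 2 mm of my estimate of the pad centre. The stored tin (label 482) had not moved in the picture taken just after that. With the cover shut, both tins show only partly through the plate, so I could not measure them again.

**Disagreements:** the side and scene cameras put the knobs 2 to 15 mm off the wrist camera in x. I relied on the gripper and the wrist camera instead.

**End state:** the gripper was raised well clear of the box and touching nothing.

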